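# Move the sprung-pin flap door to the bin with the clean ramekins

## Robot

A 6-joint arm with a two-finger parallel gripper is mounted at the origin on a cart in front of the work surface, level with it; the furniture and walls round the work are solid. World frame = base frame: x ahead of the robot, y to its left, z up, the work surface at z = 0. Lengths are in m, angles in degrees, forces in N, time in s.
With the tool pointing down it reaches from about 0.325 to 0.9 m from the base axis. Payload 6.1 kg.
Tool frame: the origin (TCP) lies midway between the tips of the shut fingers; the grasp point (between the pads) lies 19 mm behind it; z points along the fingers, y is the direction in which the jaws open and shut (so a half turn about z gives the same grasp; the last joint's range is limited). The gripper opens to 87 mm and grips with 3 to 60 N. Pads are 19 mm wide; open, the fingers measure 117 mm over their backs; the gripper's body (75 mm by 190 mm) begins 51 mm behind the grasp point.
Start: joints at [62.848, 12.628, 87.462, -0, 79.91, -7.225], TCP at [0.213, 0.588, 0.223] pointing down, gripper open.
Joint ranges: [-170.65, 170.65], [-52.31, 119.04], [5.05, 147.46], [-71.25, 251.25], [11.57, 151.72], [-153.62, 153.62]. Speed limits (degrees/s): [147.25, 147.25, 172.46, 180, 180, 180].

## Interface

Orientations are given as [roll, pitch, yaw] about the fixed x, y, z axes, in that order (R = Rz(yaw) Ry(pitch) Rx(roll)).
In Python, from workcell import manip gives the robot as it stands.
- The arm moves only by the shell command python3 -m crank 'ROWS'. ROWS is JSON, one flat list of numbers, 7 for each row, row after row: the shift along the tool's x, y, z in mm, then the turn, a rotation vector about the tool's x, y, z in degrees, then the closure in counts, from 0 (fully open) to 255 (shut). A call has 1 to 10 rows; each row is the pose to reach, as a shift and turn from the pose commanded when the call began, along the tool's axes at that moment; what a row does not reach only later rows make up. A row lasts 1/12 s, in which the tool goes at most 41.7 mm and 7.16 degrees, less where a joint would pass 70% of its speed; a pose out of reach is approached as far as the arm can. A call with a gripper value outside its range is refused whole. The fingers move at their own pace and stop on an object; the grip force is fixed at half the most. Time passes only in rows, so rows that repeat a pose let the fingers close. It gives the time, the measured TCP pose, the force and the opening at its end, in the units of the state.
- manip.sense(): the state, without advancing time (a new reading comes with each control period).
- manip.capture(name): name is "side" or "top" or "wrist"; returns a dict with "color" (420x560x3 uint8, red, green, blue), "depth" (420x560 float32, m along the optical axis (not along the pixel's ray), 0 where there is no reading), "mtx" (3x3 intrinsics, pixels), "pose" (4x4, takes a point from camera to world coordinates). Camera axes: x right, y down, z forward; pixel columns grow to the right and rows downward; lengths in m; the calibration is good to about 2 mm. A picture is of the moment at which its call begins.
- manip.hand_in(): hands the job in, once; it reports no verdict.
The state is a dict: "time": time; "qpos": joint angles; "qvel": joint speeds; "joint_efforts": joint torques, N m; "position": TCP position; "orientation": TCP orientation; "force": force on the tool from outside, world axes, zero at the start; "moment": the same for the moment, N m; "grip_width": finger opening in m.
Only numpy, scipy, OpenCV 4.12 (cv2) and the standard library are available. Lean on these libraries where they do the work, as an engineer would, in place of code of your own. Each camera call takes 0.05 s, during which the arm holds its last target. There are 200 camera calls.

## Task

The clean ramekins stand uncovered, while the clear flap door hangs on the empty bin next to them. Squeeze the flap's two finger tabs together so that both sprung hinge pins draw in, lift the flap straight up out of its hinge brackets, and lower it into the hinge brackets of the bin with the ramekins until it bottoms, then let the tabs go so that both pins spring fully home and the flap hangs freely. Work gently, never forcing the pins or the brackets, and leave the ramekins and everything else where they stand.

Things in the scene. Friction and masses are not known exactly. Their poses are not given: they have to be found in the camera images.
- flap_tabs (a point): Grasp point of the flap, mid-way between its two black finger tabs, 34 mm above the hinge axis. z up, y along the hinge from right tab to left tab, x into the bin. Tabs: upright plates 22 mm wide (x), 5 mm thick (y), reaching 21 mm above and below this point; outer faces 60 mm apart at rest, 46 mm when pressed onto their stops. A firm grip (20 N) holds them on their stops and carries the flap.
- flap_hinge (a point): Middle of the flap's hinge axis; axes as flap_tabs. Clear sheet 134 x 4 x 82 mm, lower edge 86 mm below the axis, hung from an aluminium tube 12 mm thick and 139 mm long (y). From each tube end comes a ball-ended steel pin 6 mm thick: tip 85.5 mm from the middle when out, 78.5 mm when drawn in, still 9 mm proud of the tube. 0.22 to 0.36 kg in all.
- left_pin (a joint): The +y hinge pin with its tab, pressed outward by a spring (3 N at rest, 5 N drawn in): 0 = fully out (home), 0.007 m = drawn fully in. A pin let go too high in its groove jams there by its spring and reads about 0.0055.
- right_pin (a joint): The -y hinge pin with its tab, likewise: 0 = fully out (home), 0.007 m = drawn fully in.
- empty_bin_hinge (a point): Nominal middle of the empty bin's hinge axis, 118 mm above the table: x into the bin, y along the axis, z up. The true axis is up to 20 mm higher or lower, both ends alike, since the brackets are screwed on through upright slots: this height is not measured. The flap hangs here at the start, 0.7 mm below the true axis.
- ramekin_bin_hinge (a point): The same point of the bin that holds the ramekins, where the flap must go. Its brackets, too, sit up to 20 mm higher or lower than this point says, independently of the other bin's and not measured: feel for the foot of the grooves.
- ramekin_bin: Open-fronted steel bin with the ramekins, fixed: 110 mm deep (x), 160 wide (y), 131 high. Origin at table height under its middle; its hinge point lies at x -70, z 118 mm. On each side wall a dark steel hinge bracket stands forward round the hinge axis, 30 mm wide (x), its inner face 80 mm from the middle; flared tops 54 mm above the true axis.
- empty_bin: The like bin without ramekins, fixed. Grooves, as on both bins: on each bracket's inner face one upright groove 8 mm wide (x), 4 mm deep guides the drawn-in pin, from a flared mouth (20 mm wide) 36 mm above the true axis down to a foot (a ledge 9 mm deep), where the pin bottoms 0.7 mm below the centre of a 9 mm hole through the bracket. There the pin can spring out; once out, it cannot be lifted.
- clean_ramekin_1: White ramekin, 65 mm across, 37 mm high, on the floor of its bin, +y side; origin under its middle. To be left alone.
- clean_ramekin_2: White ramekin like the first, -y side of the same bin.
- sachets: Black sachet caddy, 90 x 64 x 60 mm, a bystander behind the bins; origin under its middle.
- shaker: White shaker, 41 mm across, 84 mm high, a bystander behind the gap between the bins; origin under its middle.
- cutlery_roll: Dark blue cutlery roll, 222 mm long, 38 mm high, a bystander behind the bins.

How it is judged:
By the outcome, as a careful person would: the job done as asked, in the order asked, and still so for the second after the job is handed in, with the robot touching nothing.
It also fails if it takes over 58 s, if anything falls off the work surface, if the arm or the gripper's body presses on something with over 40 N, if the wrist force passes 120 N, or if a joint passes its speed limit or range.

## Working session

There is one attempt and no reset: what is moved stays moved. The work goes in short steps, Python scripts to look and compute and a shell command to move; the robot and the scene stay as the last step left them, time stands still between calls to the robot, and variables do not carry over. Pictures are saved under pics/ and viewed, on a budget of 10 in all, crops included, one or two more only if the job needs it, and the job is handed in when it is done.

```bash
mkdir -p pics; ls
python3 - <<'E'
from workcell import manip
import cv2, numpy as np
print(manip.sense())
for n in("side","top","wrist"):
    c=manip.capture(n); np.savez(f"{n}0.npz",**c); cv2.imwrite(f"pics/{n}0.png",c["color"][:,:,::-1]); print(n,c["mtx"].round(1).tolist(),c["pose"].round(3).tolist())
E
```

```text
pics
{'time': 0.0, 'qpos': array([ 6.28472390e+01,  1.26749447e+01,  8.75259912e+01, -1.68392339e-03,
        7.99100350e+01, -7.22587260e+00]), 'qvel': array([-0.06465772,  0.03630283, -0.21400771,  0.00573399, -0.04408127,
        0.07934364]), 'joint_efforts': array([-9.67061860e-04, -4.94609213e+01, -3.87381577e+01,  7.00600399e-02,
        5.70841483e-02, -1.17943923e-04]), 'position': array([0.21274859, 0.58701388, 0.22143838]), 'orientation': array([-1.79889702e+02, -1.23139070e-02,  1.60073396e+02]), 'force': array([-0.16550965, -0.4564997 , -0.28727167]), 'moment': array([-0.03728971, -0.00504241,  0.05088831]), 'grip_width': 0.0869542683906505}
side [[544.4, 0.0, 276.9], [0.0, 544.4, 210.3], [0.0, 0.0, 1.0]] [[-0.005, -0.869, 0.495, 0.037], [-1.0, -0.001, -0.012, -0.013], [0.01, -0.495, -0.869, 1.085], [0.0, 0.0, 0.0, 1.0]]
top [[402.8, 0.0, 283.9], [0.0, 402.8, 213.2], [0.0, 0.0, 1.0]] [[0.019, -0.994, 0.109, 0.496], [-1.0, -0.021, -0.013, 0.009], [0.016, -0.109, -0.994, 1.0], [0.0, 0.0, 0.0, 1.0]]
wrist [[303.2, 0.0, 285.6], [0.0, 303.2, 214.9], [0.0, 0.0, 1.0]] [[0.34, 0.902, 0.266, 0.14], [0.94, -0.326, -0.099, 0.613], [-0.002, 0.284, -0.959, 0.385], [0.0, 0.0, 0.0, 1.0]]
```

View pics/side0.png

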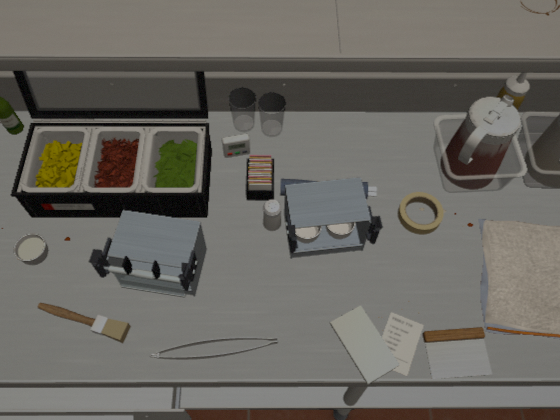

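View pics/top0.png

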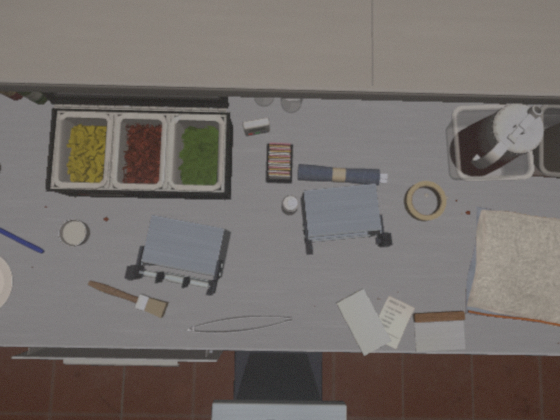

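The side view shows the empty bin at about (155,250), with tabs near (127,266) and (156,270). The ramekin bin is at about (325,215), with brackets near (292,240) and (374,230). The top view agrees: empty-bin brackets at (133,272) and (210,285), ramekin-bin brackets at (309,247) and (385,240). Next I'll zoom in.

Run:
```python
import cv2, numpy as np
S=np.load("side0.npz");T=np.load("top0.npz")
def crop(c,x,y,w,h): 
    im=c["color"][y:y+h,x:x+w,::-1]; im=cv2.resize(im,(400,300),interpolation=cv2.INTER_CUBIC); return cv2.convertScaleAbs(im,alpha=1.5)
m=np.vstack([np.hstack([crop(S,85,210,120,90),crop(S,275,175,120,90)]),np.hstack([crop(T,115,215,120,90),crop(T,290,175,120,90)])])
cv2.imwrite("pics/m1.png",m)
```

```text
(no output)
```

View pics/m1.png

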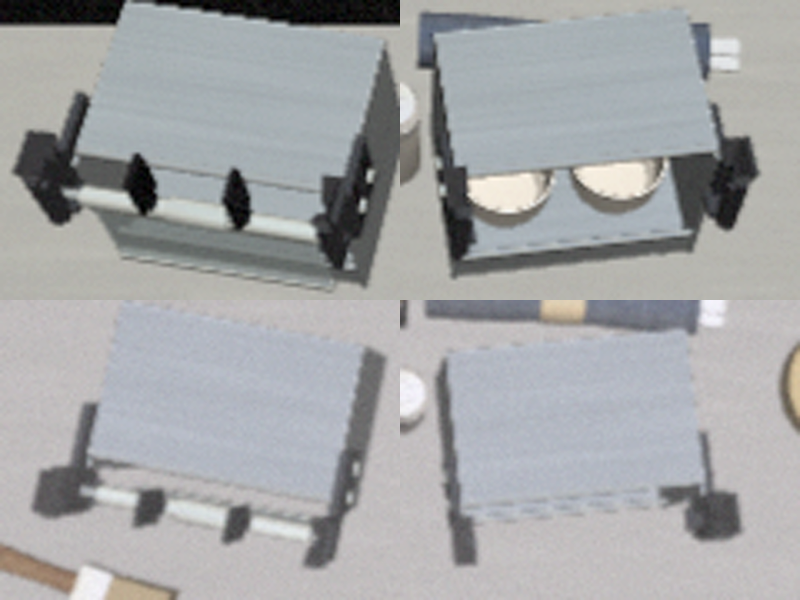

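Zoomed, both roofs, the tabs and the brackets are clear. I'll get the bin poses from roof points (depth at z≈0.131) and the tabs from dark points at height.

```bash
cat > h.py <<'E'
import numpy as np
def world(c):
    d=c["depth"];v,u=np.mgrid[:420,:560];K=c["mtx"];P=c["pose"]
    p=np.stack([(u-K[0,2])/K[0,0]*d,(v-K[1,2])/K[1,1]*d,d],-1)
    w=p@P[:3,:3].T+P[:3,3]; w[d==0]=np.nan; return w
def cast(c,uv,z):
    K=c["mtx"];P=c["pose"];uv=np.array(uv,float)
    r=np.c_[(uv[:,0]-K[0,2])/K[0,0],(uv[:,1]-K[1,2])/K[1,1],np.ones(len(uv))]@P[:3,:3].T
    return P[:3,3]+r*((z-P[2,3])/r[:,2])[:,None]
E
python3 - <<'E'
import cv2, numpy as np
from h import *
S=np.load("side0.npz");T=np.load("top0.npz")
C={"S":(S,dict(E=[(123.4,210.9),(201.1,222),(185.5,267),(109,255.9)],R=[(285.5,185.5),(359.9,178),(370,220),(295.1,226.6)])),
"T":(T,dict(E=[(151.6,215.9),(223.6,228.5),(214.9,275.9),(141.4,262.4)],R=[(304.1,190),(375.5,184),(381.5,229.9),(308.9,236.5)]))}
for n,(c,q) in C.items():
    w=world(c); col=c["color"].astype(int)
    for b,uv in q.items():
        p=cast(c,uv,.131)[:,:2]
        print(n,b,"corners",p.round(4).tolist(),"sides",[round(float(np.linalg.norm(p[i]-p[i-3])),4) for i in range(4)])
        m=np.zeros((420,560),np.uint8);cv2.fillPoly(m,[np.int32(uv)],1); print(" roof z",np.nanmedian(w[m>0][:,2]).round(4))
        x=int(np.mean([a[0] for a in uv]));y=int(np.mean([a[1] for a in uv]))
        box=np.zeros_like(m);box[y-45:y+60,x-70:x+70]=1
        k=(box>0)&(abs(w[...,2]-.131)<.006)&(col.mean(-1)>80)
        nn,l,st,ce=cv2.connectedComponentsWithStats(k.astype(np.uint8)); i=1+st[1:,4].argmax()
        print(" rect",[np.round(a,4) for a in cv2.minAreaRect(w[l==i][:,:2].astype(np.float32))], "median z", np.median(w[l==i][:,2]).round(4))
        k=(box>0)&(w[...,2]>.137)&(w[...,2]<.25)
        nn,l,st,ce=cv2.connectedComponentsWithStats(k.astype(np.uint8))
        for i in range(1,nn):
            if st[i,4]>8: print("  high",ce[i].round(1),st[i,4],np.median(w[l==i],0).round(4),"zmax",w[l==i][:,2].max().round(4))
E
```

```text
S E corners [[0.5788, 0.2826], [0.5536, 0.1251], [0.4563, 0.1485], [0.4795, 0.2968]] sides [0.1595, 0.1, 0.1501, 0.1003]
 roof z 0.131
 rect [array([0.518 , 0.2153]), array([0.1611, 0.1055]), np.float64(80.5609)] median z 0.131
  high [ 98.7 256.8] 328 [0.4625 0.306  0.1597] zmax 0.1784
  high [185.6 269.3] 235 [0.4373 0.1427 0.1574] zmax 0.1799
  high [126.1 264.7] 111 [0.4478 0.2529 0.1616] zmax 0.1776
  high [155.  269.3] 103 [0.4382 0.1986 0.162 ] zmax 0.178
S R corners [[0.6397, -0.044], [0.6585, -0.1999], [0.5584, -0.212], [0.5433, -0.0618]] sides [0.157, 0.1008, 0.151, 0.098]
 roof z 0.1312
 rect [array([ 0.6015, -0.1284]), array([0.1066, 0.162 ]), np.float64(6.9132)] median z 0.1312
  high [375.9 224.5] 161 [ 0.5369 -0.2179  0.1554] zmax 0.1665
  high [291.5 233.1] 121 [ 0.5158 -0.054   0.1572] zmax 0.1667
T E corners [[0.5792, 0.2828], [0.5551, 0.1269], [0.4538, 0.1419], [0.4793, 0.299]] sides [0.1577, 0.1025, 0.1592, 0.1012]
 roof z 0.1311
 rect [array([0.516 , 0.2147]), array([0.1605, 0.1071]), np.float64(80.5573)] median z 0.1311
  high [133.4 267.6] 263 [0.466  0.3051 0.1622] zmax 0.1798
  high [212.3 281.2] 166 [0.4417 0.1414 0.1667] zmax 0.1796
  high [158.5 277.2] 78 [0.4504 0.2518 0.1649] zmax 0.1771
  high [184.7 282.2] 65 [0.4414 0.1976 0.1691] zmax 0.176
T R corners [[0.6429, -0.0456], [0.6596, -0.2022], [0.559, -0.2147], [0.5415, -0.0573]] sides [0.1575, 0.1014, 0.1583, 0.102]
 roof z 0.1311
 rect [array([ 0.598 , -0.1311]), array([0.1095, 0.1661]), np.float64(6.6305)] median z 0.1311
  high [386.3 239.3] 132 [ 0.5381 -0.2186  0.1569] zmax 0.1662
  high [308.1 247.2] 93 [ 0.5179 -0.0538  0.1577] zmax 0.1656
```

```bash
cat > rel.py <<'E'
import sys,numpy as np
from scipy.spatial.transform import Rotation as R
from workcell import manip
def rel(p,yaw):
    s=manip.sense(); A=R.from_euler("xyz",s["orientation"],degrees=True)
    B=R.from_euler("xyz",[180,0,yaw],degrees=True)
    print("pos",s["position"].round(4),"ori",s["orientation"].round(2),"F",s["force"].round(1),"M",s["moment"].round(2),"w",round(s["grip_width"],4),"t",s["time"])
    print("shift",(A.inv().apply(np.array(p)-s["position"])*1000).round(1),"turn",(A.inv()*B).as_rotvec(degrees=True).round(2))
if __name__=="__main__": a=[float(x) for x in sys.argv[1:]]; rel(a[:3],a[3])
E
python3 rel.py .4444 .2247 .26 170.8
```

```text
pos [0.2128 0.5872 0.2217] ori [-1.7991e+02 -1.0000e-02  1.6007e+02] F [-0.3 -0.  -0.5] M [-0.01  0.    0.03] w 0.0868 t 0.15
shift [-341.3 -261.9  -38. ] turn [ -0.08  -0.02 -10.73]
```

```bash
python3 -m crank '[-40,-31,-20,0,0,-3,0, -80,-62,-30,0,0,-6,0, -120,-93,-38,0,0,-9,0, -152,-117,-38,0,0,-10.7,0, -184,-141,-38,0,0,-10.7,0, -216,-166,-38,0,0,-10.7,0, -248,-190,-38,0,0,-10.7,0, -280,-214,-38,0,0,-10.7,0, -312,-238,-38,0,0,-10.7,0, -341,-262,-38,0,0,-10.7,0]'; python3 rel.py .4444 .2247 .26 170.8
```

```text
time: 0.98
position: [0.4354, 0.2387, 0.2605]
orientation: [180.0, 0.0, 170.8]
force: [0.4, 0.9, -0.3]
grip_width: 0.0867
pos [0.4354 0.2387 0.2605] ori [1.7999e+02 1.0000e-02 1.7078e+02] F [ 0.4  0.9 -0.3] M [ 0.05 -0.05  0.  ] w 0.0867 t 0.9833
shift [-11.1 -12.4   0.5] turn [ 0.01  0.01 -0.02]
```

```bash
python3 -m crank '[0,0,0,0,0,0,0, 0,0,0,0,0,0,0, 0,0,0,0,0,0,0]'
python3 - <<'E'
from workcell import manip
import cv2, numpy as np
from rel import rel
rel([.4444,.2247,.26],170.8)
c=manip.capture("wrist"); np.savez("w1.npz",**c); cv2.imwrite("pics/w1.png",cv2.convertScaleAbs(c["color"][:,:,::-1],alpha=1.4))
E
```

```text
time: 1.23
position: [0.4345, 0.2407, 0.2603]
orientation: [180.0, -0.1, 170.7]
force: [-0.7, 0.6, -0.8]
grip_width: 0.0873
pos [0.4345 0.2407 0.2603] ori [ 1.7999e+02 -5.0000e-02  1.7071e+02] F [-0.7  0.6 -0.8] M [-0.02 -0.03  0.02] w 0.0873 t 1.2333
shift [-12.3 -14.2   0.3] turn [ 0.01 -0.05 -0.09]
```

View pics/w1.png

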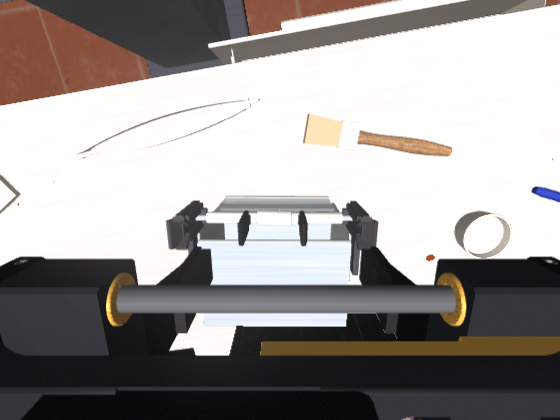

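The wrist view shows the tabs near (243,228) and (303,228), the tube at row 217, and brackets near (190,225) and (360,225). I'll measure these from close up.

Run:
```python
import cv2, numpy as np
from h import *
c=np.load("w1.npz"); w=world(c); g=c["color"].max(-1)
box=np.zeros((420,560),bool);box[195:250,150:395]=1
k=box&(g<75)&(w[...,2]>.128)&(w[...,2]<.2)
n,l,st,ce=cv2.connectedComponentsWithStats(k.astype(np.uint8))
for i in range(1,n):
    if st[i,4]>15:
        p=w[l==i]; t=p[p[:,2]>np.percentile(p[:,2],90)-.004]
        print(ce[i].round(1),st[i],"med",np.median(p,0).round(4),"top",t.mean(0).round(4),"z95",np.percentile(p[:,2],[90,98]).round(4), len(t), cv2.minAreaRect(t[:,:2].astype(np.float32)))
k=box&(g>120)&(abs(w[...,2]-.128)<.008)
ys,xs=np.nonzero(k&(np.indices(k.shape)[0]<228)); p=w[ys,xs]; print("tube z max",np.percentile(p[:,2],[50,90,98]).round(4))
```

```text
[184.2 228.2] [ 167  204   34   45 1075] med [0.4324 0.1468 0.1665] top [0.4312 0.1429 0.1755] z95 [0.1765 0.1785] 327 ((0.43127408623695374, 0.14445310831069946), (0.013857423327863216, 0.029853466898202896), 80.99456024169922)
[361.6 228.3] [348 204  30  46 977] med [0.4583 0.3056 0.1676] top [0.4574 0.31   0.1758] z95 [0.1769 0.1784] 306 ((0.45860546827316284, 0.3081299662590027), (0.01476664561778307, 0.029947608709335327), 80.4743423461914)
[243.3 227.1] [238 211  12  34 289] med [0.4381 0.2007 0.1691] top [0.4395 0.1994 0.1756] z95 [0.1764 0.177 ] 128 ((0.43998026847839355, 0.19903410971164703), (0.004542518872767687, 0.02091255970299244), 79.26654815673828)
[302.6 227.5] [298 211   9  35 230] med [0.4449 0.2532 0.1746] top [0.4484 0.2532 0.1755] z95 [0.1764 0.1771] 137 ((0.4491245746612549, 0.2532898783683777), (0.004555879160761833, 0.021607674658298492), 81.5118179321289)
tube z max [0.1294 0.1315 0.1325]
```

```bash
python3 rel.py .4446 .2262 .137 170.5
```

```text
pos [0.4342 0.2413 0.2603] ori [ 1.7999e+02 -4.0000e-02  1.7080e+02] F [-0.5 -0.3 -0.2] M [ 0.   -0.01  0.02] w 0.0869 t 1.2833
shift [-12.8 -13.3 123.3] turn [ 0.01 -0.04  0.3 ]
```

```bash
python3 -m crank '[-12.8,-13.3,0,0,0,0.3,0, -12.8,-13.3,10,0,0,0.3,0, -12.8,-13.3,25,0,0,0.3,0, -12.8,-13.3,40,0,0,0.3,0, -12.8,-13.3,55,0,0,0.3,0, -12.8,-13.3,65,0,0,0.3,0, -12.8,-13.3,70,0,0,0.3,0, -12.8,-13.3,70,0,0,0.3,0]';  python3 rel.py .4446 .2262 .137 170.5
```

```text
time: 1.95
position: [0.4439, 0.226, 0.1889]
orientation: [-179.9, -0.1, 170.6]
force: [0.1, -0.0, 0.6]
grip_width: 0.087
pos [0.4439 0.226  0.1889] ori [-1.7993e+02 -1.5000e-01  1.7056e+02] F [ 0.1 -0.   0.6] M [ 0.09 -0.04 -0.01] w 0.087 t 1.95
shift [-0.8  0.3 51.9] turn [-0.07 -0.15  0.06]
```

```bash
python3 -m crank '[-0.5,0,10,0,0,0,0, -0.5,0,22,0,0,0,0, -0.5,0,34,0,0,0,0, -0.5,0,44,0,0,0,0, -0.5,0,51,0,0,0,0, -0.5,0,51,0,0,0,0, -0.5,0,51,0,0,0,0]';  python3 - <<'E'
from workcell import manip
import cv2, numpy as np
from rel import rel
from h import world
c=manip.capture("wrist"); np.savez("w2.npz",**c); cv2.imwrite("pics/w2.png",cv2.convertScaleAbs(c["color"][:,:,::-1],alpha=1.4))
rel([.4446,.2262,.137],170.5)
E
```

```text
time: 2.53
position: [0.4454, 0.2251, 0.1389]
orientation: [-180.0, -0.1, 170.5]
force: [0.2, -0.3, -0.6]
grip_width: 0.087
pos [0.4459 0.2253 0.1396] ori [180.     0.   170.46] F [0.7 0.1 0.8] M [0.02 0.02 0.04] w 0.0871 t 2.5833
shift [1.5 0.7 2.6] turn [ 0.    0.   -0.04]
```

View pics/w2.png

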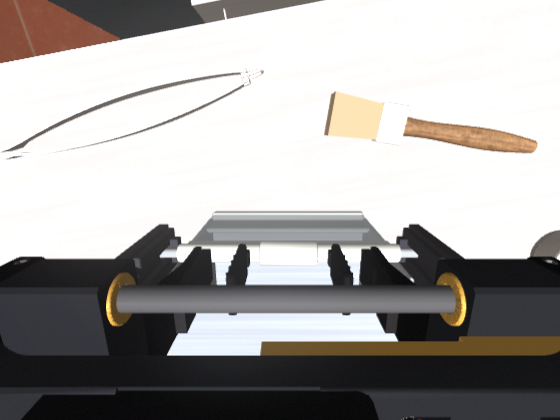

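The fingers straddle both tabs evenly (tabs near x 238 and 340, fingers near 195 and 383). I'll close now.

```bash
python3 -m crank '[1,0.5,2,0,0,0,0, 1,0.5,2,0,0,0,0, 1,0.5,2,0,0,0,60, 1,0.5,2,0,0,0,120, 1,0.5,2,0,0,0,180, 1,0.5,2,0,0,0,255, 1,0.5,2,0,0,0,255, 1,0.5,2,0,0,0,255, 1,0.5,2,0,0,0,255, 1,0.5,2,0,0,0,255]';  python3 rel.py .4446 .2262 .137 170.5
```

```text
time: 3.42
position: [0.4448, 0.2259, 0.1374]
orientation: [-180.0, -0.0, 170.5]
force: [1.0, 1.7, -1.0]
grip_width: 0.045
pos [0.4448 0.2259 0.1374] ori [-1.7999e+02 -1.0000e-02  1.7047e+02] F [ 1.   1.7 -1. ] M [ 0.11 -0.14 -0.04] w 0.045 t 3.4167
shift [0.3 0.2 0.4] turn [-0.01 -0.01 -0.03]
```

```bash
python3 -m crank '[0,0,-2,0,0,0,255, 0,0,-5,0,0,0,255, 0,0,-8,0,0,0,255, 0,0,-12,0,0,0,255, 0,0,-16,0,0,0,255, 0,0,-20,0,0,0,255, 0,0,-20,0,0,0,255]';  python3 rel.py .4446 .2262 .30 170.5
```

```text
time: 4.0
position: [0.4456, 0.2262, 0.1588]
orientation: [179.9, 0.1, 170.5]
force: [1.3, 0.8, -2.5]
grip_width: 0.045
pos [0.4456 0.2262 0.1588] ori [1.7995e+02 1.0000e-01 1.7047e+02] F [ 1.3  0.8 -2.5] M [ 0.04 -0.04 -0.01] w 0.045 t 4.0
shift [ 7.000e-01 -1.000e-01 -1.412e+02] turn [ 0.05  0.1  -0.03]
```

```bash
python3 -m crank '[0,0,-6,0,0,0,255, 0,0,-14,0,0,0,255, 0,0,-22,0,0,0,255, 0,0,-32,0,0,0,255, 0,0,-45,0,0,0,255, 0,0,-65,0,0,0,255, 0,0,-85,0,0,0,255, 0,0,-105,0,0,0,255, 0,0,-125,0,0,0,255, 0,0,-141,0,0,0,255]'; python3 -m crank '[0,0,0,0,0,0,255, 0,0,0,0,0,0,255]';  python3 - <<'E'
from workcell import manip
import cv2, numpy as np
from rel import rel
c=manip.capture("wrist"); np.savez("w3.npz",**c); cv2.imwrite("pics/w3.png",cv2.convertScaleAbs(c["color"][:,:,::-1],alpha=1.4))
rel([.5259,-.1378,.30],186.8)
E
```

```text
time: 4.83
position: [0.4453, 0.2261, 0.3015]
orientation: [179.9, 0.1, 170.5]
force: [-0.1, 0.4, -2.5]
grip_width: 0.0456
time: 5.0
position: [0.4455, 0.2262, 0.3]
orientation: [179.9, 0.2, 170.5]
force: [-0.2, -0.3, -3.1]
grip_width: 0.0452
pos [0.4448 0.2259 0.2984] ori [1.7999e+02 1.0000e-02 1.7047e+02] F [ 0.2  0.4 -3.2] M [-0.05  0.05  0.  ] w 0.0452 t 5.05
shift [-140.2 -345.3   -1.6] turn [ 0.000e+00  1.000e-02 -1.633e+01]
```

View pics/w3.png

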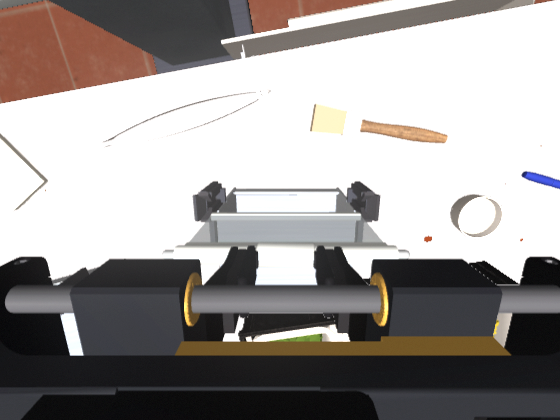

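The flap hangs level in the grip, with pin tips at (165,254) and (407,254). I'll carry it across.

```bash
python3 -m crank '[-7,-17,0,0,0,-1,255, -17,-42,0,0,0,-2,255, -28,-69,0,0,0,-4,255, -40,-98,0,0,0,-5,255, -52,-128,0,0,0,-7,255, -64,-158,0,0,0,-9,255, -76,-188,0,0,0,-10,255, -88,-218,0,0,0,-11,255, -100,-248,0,0,0,-12,255, -110,-272,0,0,0,-13,255]';  python3 rel.py .5259 -.1378 .300 186.8
```

```text
time: 5.88
position: [0.5076, -0.0626, 0.2965]
orientation: [180.0, -0.2, -176.5]
force: [-0.6, 0.5, -2.4]
grip_width: 0.0452
pos [ 0.5076 -0.0626  0.2965] ori [ 1.7997e+02 -1.7000e-01 -1.7653e+02] F [-0.6  0.5 -2.4] M [ 0.06 -0.03  0.04] w 0.0452 t 5.8833
shift [-13.7 -76.2  -3.5] turn [ 0.03 -0.17 -3.33]
```

```bash
python3 -m crank '[-4,-25,-1,0,0,-1,255, -8,-45,-2,0,0,-2,255, -11,-60,-3,0,0,-3,255, -13,-70,-3,0,0,-3.3,255, -13.7,-75.5,-3,0,0,-3.3,255, -13.7,-75.5,-3,0,0,-3.3,255, -13.7,-75.5,-3,0,0,-3.3,255, -13.7,-75.5,-3,0,0,-3.3,255]';  python3 - <<'E'
from workcell import manip
import cv2, numpy as np
from rel import rel
c=manip.capture("wrist"); np.savez("w4.npz",**c); cv2.imwrite("pics/w4.png",cv2.convertScaleAbs(c["color"][:,:,::-1],alpha=1.4))
rel([.5259,-.1378,.30],186.8)
E
```

```text
time: 6.55
position: [0.5264, -0.134, 0.3012]
orientation: [180.0, -0.0, -173.2]
force: [0.4, -0.9, -3.1]
grip_width: 0.0447
pos [ 0.5264 -0.134   0.3014] ori [ 1.7997e+02 -1.0000e-02 -1.7317e+02] F [ 0.7  0.2 -3.6] M [0.05 0.01 0.06] w 0.0452 t 6.6
shift [ 1.  -3.7  1.4] turn [ 0.03 -0.01  0.03]
```

View pics/w4.png

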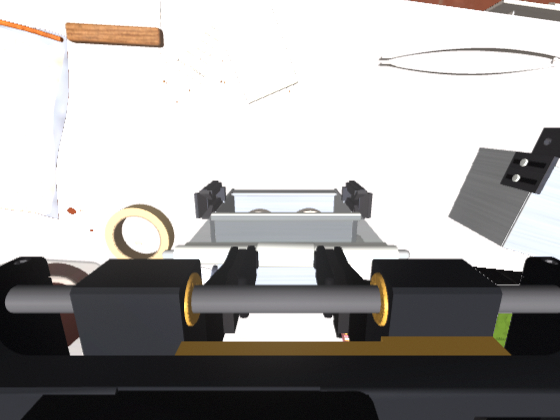

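Ramekin-bin brackets are at (211,199) and (356,199), nearly where the empty bin's sat in the last view. I'll compare bracket tops in the tool frame between the two.

Run:
```python
import cv2, numpy as np
from scipy.spatial.transform import Rotation as R
from h import *
for f,pos,yaw in(("w3.npz",[.4450,.2261,.2990],170.47),("w4.npz",[.5264,-.134,.3013],186.83)):
    c=np.load(f); w=world(c); g=c["color"].max(-1)
    print(f)
    k=(g<90)&(w[...,2]>.13)&(w[...,2]<.19); k[:170]=0;k[225:]=0;k[:,:185]=0;k[:,385:]=0
    n,l,st,ce=cv2.connectedComponentsWithStats(k.astype(np.uint8)); m=[]
    for i in range(1,n):
        if st[i,4]>60:
            p=w[l==i]; zt=np.percentile(p[:,2],95); t=p[p[:,2]>zt-.004]
            r=cv2.minAreaRect(t[:,:2].astype(np.float32)); m.append((*r[0],zt)); print(ce[i].round(1),st[i],"top",np.round(r[0],4),np.round(r[1],4),round(r[2],1),"z",zt.round(4))
    m=np.array(m); d=m[1]-m[0]; a=np.degrees(np.arctan2(d[1],d[0])); print("mid",m.mean(0).round(4),"yaw tool",a%180+90,"len",np.linalg.norm(d[:2]).round(4))
    print("rel to tcp, tool frame",R.from_euler("xyz",[180,0,yaw],degrees=True).inv().apply(m.mean(0)-pos).round(4))
    # pins: silver tips
    P=c["pose"]; print("cam rel", R.from_euler("xyz",[180,0,yaw],degrees=True).inv().apply(P[:3,3]-pos).round(4))
    wt=R.from_euler("xyz",[180,0,yaw],degrees=True).inv().apply((w-np.array(pos)).reshape(-1,3)).reshape(w.shape)
    for s,u in(("L",(162,178)),("R",(392,410))):
        q=(wt[...,2]>-.01)&(wt[...,2]<.03)&(g>100); q[:246]=0;q[262:]=0; q[:,:u[0]]=0;q[:,u[1]:]=0
        if q.sum(): print(s,q.sum(),np.median(wt[q],0).round(4), "y ext",wt[q][:,1].min().round(4),wt[q][:,1].max().round(4))
```

```text
w3.npz
[205.8 202.4] [194 184  26  38 669] top [0.4307 0.1433] [0.0127 0.0299] 73.7 z 0.1781
[366.2 202.7] [353 184  27  38 718] top [0.4587 0.3087] [0.0143 0.0301] 85.6 z 0.178
mid [0.4447 0.226  0.1781] yaw tool 170.39955168332148 len 0.1677
rel to tcp, tool frame [ 3.000e-04 -1.000e-04  1.209e-01]
cam rel [ 0.0778 -0.0007 -0.1643]
L 144 [ 0.0012 -0.0726  0.01  ] y ext -0.0787 -0.0668
R 164 [0.0014 0.0702 0.0098] y ext 0.0642 0.077
w4.npz
[205.4 201.9] [195 185  22  34 551] top [ 0.5364 -0.2204] [0.0291 0.0135] 4.6 z 0.1639
[360.8 200.9] [350 185  22  33 519] top [ 0.5154 -0.0527] [0.0294 0.0131] 22.4 z 0.1637
mid [ 0.5259 -0.1366  0.1638] yaw tool 187.13181677411023 len 0.1691
rel to tcp, tool frame [ 0.0008 -0.0025  0.1375]
cam rel [ 0.078  -0.0007 -0.1635]
L 139 [ 0.002  -0.0726  0.0109] y ext -0.0786 -0.0671
R 166 [0.0021 0.0703 0.0109] y ext 0.0642 0.077
```

```bash
python3 -m crank '[0.5,-2.4,5,0,0,-0.25,255, 0.5,-2.4,15,0,0,-0.25,255, 0.5,-2.4,30,0,0,-0.25,255, 0.5,-2.4,45,0,0,-0.25,255, 0.5,-2.4,60,0,0,-0.25,255, 0.5,-2.4,75,0,0,-0.25,255, 0.5,-2.4,90,0,0,-0.25,255, 0.5,-2.4,100,0,0,-0.25,255, 0.5,-2.4,104,0,0,-0.25,255, 0.5,-2.4,104,0,0,-0.25,255]';  python3 - <<'E'
from workcell import manip
import cv2, numpy as np
from rel import rel
c=manip.capture("wrist"); np.savez("w5.npz",**c); cv2.imwrite("pics/w5.png",cv2.resize(cv2.convertScaleAbs(c["color"][180:300,140:430,::-1],alpha=1.8),None,fx=2.7,fy=2.7,interpolation=2))
rel([.5259,-.1366,.185],187.1)
E
```

```text
time: 7.43
position: [0.5255, -0.1369, 0.1959]
orientation: [179.9, -0.1, -173.0]
force: [0.3, 1.0, -2.6]
grip_width: 0.0452
pos [ 0.5261 -0.1373  0.1971] ori [ 1.7997e+02 -4.0000e-02 -1.7297e+02] F [-0.3  0.6 -2.8] M [ 0.03  0.03 -0.02] w 0.045 t 7.4833
shift [ 0.2  0.7 12.1] turn [ 0.03 -0.04 -0.07]
```

View pics/w5.png

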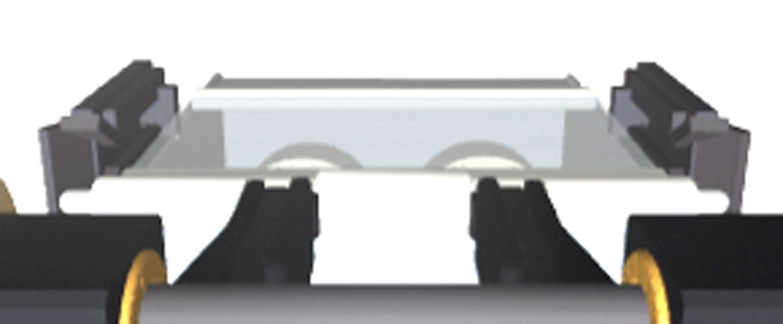

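Centred: pin tips at x=60 and 730, bracket outer edges at 40 and 748. I'll lower slowly, watching the force.

```bash
python3 -m crank '[0,0.3,3,0,0,0,255, 0,0.3,6,0,0,0,255, 0,0.3,9,0,0,0,255, 0,0.3,12,0,0,0,255, 0,0.3,15,0,0,0,255, 0,0.3,18,0,0,0,255, 0,0.3,20,0,0,0,255]';  python3 -m crank '[0,0,3,0,0,0,255, 0,0,6,0,0,0,255, 0,0,9,0,0,0,255, 0,0,12,0,0,0,255, 0,0,14,0,0,0,255, 0,0,14,0,0,0,255]'; python3 rel.py .5259 -.1366 .1231 187.1
```

```text
time: 8.07
position: [0.5262, -0.1371, 0.177]
orientation: [180.0, -0.0, -173.0]
force: [0.1, -0.6, -2.8]
grip_width: 0.0448
time: 8.57
position: [0.5262, -0.1371, 0.163]
orientation: [180.0, -0.0, -173.0]
force: [0.0, -0.3, -2.9]
grip_width: 0.0452
pos [ 0.5262 -0.1371  0.163 ] ori [ 1.7998e+02 -2.0000e-02 -1.7298e+02] F [ 0.  -0.3 -2.9] M [ 0.07 -0.   -0.  ] w 0.0452 t 8.5667
shift [ 0.2  0.5 39.9] turn [ 0.02 -0.02 -0.08]
```

```bash
python3 -m crank '[0,0,1.5,0,0,0,255, 0,0,3,0,0,0,255, 0,0,4.5,0,0,0,255, 0,0,6,0,0,0,255, 0,0,6,0,0,0,255]';  python3 -m crank '[0,0,1.5,0,0,0,255, 0,0,3,0,0,0,255, 0,0,4.5,0,0,0,255, 0,0,6,0,0,0,255, 0,0,6,0,0,0,255]'; python3 rel.py .5259 -.1366 .1231 187.1
```

```text
time: 8.98
position: [0.5261, -0.1371, 0.1571]
orientation: [180.0, -0.0, -173.0]
force: [0.6, -0.1, -3.4]
grip_width: 0.0454
time: 9.4
position: [0.5261, -0.137, 0.1511]
orientation: [180.0, -0.0, -173.0]
force: [0.4, -0.1, -2.8]
grip_width: 0.0452
pos [ 0.5261 -0.137   0.1511] ori [ 1.7998e+02 -3.0000e-02 -1.7298e+02] F [ 0.4 -0.1 -2.8] M [ 0.09 -0.05  0.01] w 0.0452 t 9.4
shift [ 0.2  0.5 28. ] turn [ 0.02 -0.03 -0.08]
```

```bash
python3 -m crank '[0,0,1.5,0,0,0,255, 0,0,3,0,0,0,255, 0,0,4.5,0,0,0,255, 0,0,6,0,0,0,255, 0,0,7.5,0,0,0,255, 0,0,9,0,0,0,255, 0,0,9,0,0,0,255]';  python3 -m crank '[0,0,1.5,0,0,0,255, 0,0,3,0,0,0,255, 0,0,4.5,0,0,0,255, 0,0,6,0,0,0,255, 0,0,7.5,0,0,0,255, 0,0,9,0,0,0,255, 0,0,9,0,0,0,255]'; python3 rel.py .5259 -.1366 .1231 187.1
```

```text
time: 9.98
position: [0.5262, -0.1371, 0.1421]
orientation: [180.0, -0.0, -173.0]
force: [-0.0, 0.9, -3.0]
grip_width: 0.0453
time: 10.57
position: [0.5261, -0.1371, 0.1331]
orientation: [180.0, -0.0, -173.0]
force: [0.7, -0.1, -2.9]
grip_width: 0.0451
pos [ 0.5261 -0.1371  0.1331] ori [ 1.7999e+02 -3.0000e-02 -1.7298e+02] F [ 0.7 -0.1 -2.9] M [-0.04 -0.05 -0.  ] w 0.0451 t 10.5667
shift [ 0.2  0.5 10. ] turn [ 0.01 -0.03 -0.08]
```

```bash
python3 -m crank '[0,0,1.5,0,0,0,255, 0,0,3,0,0,0,255, 0,0,4.5,0,0,0,255, 0,0,6,0,0,0,255, 0,0,6,0,0,0,255]'; for i in 1 2 3; do python3 -m crank '[0,0,0.5,0,0,0,255, 0,0,1,0,0,0,255, 0,0,1,0,0,0,255]'|egrep 'pos|force'; done
```

```text
time: 10.98
position: [0.5261, -0.1371, 0.1271]
orientation: [180.0, -0.0, -173.0]
force: [0.6, 0.3, -2.2]
grip_width: 0.0453
position: [0.5263, -0.1371, 0.1265]
force: [-0.3, 0.4, -3.5]
position: [0.5263, -0.1371, 0.1254]
force: [-0.5, 0.6, -2.5]
position: [0.5263, -0.1371, 0.1244]
force: [0.4, 0.1, -2.5]
```

```bash
for i in 1 2 ; do python3 -m crank '[0,0,0.5,0,0,0,255, 0,0,1,0,0,0,255, 0,0,1,0,0,0,255]'|egrep 'pos|force'; done
```

```text
position: [0.5263, -0.1371, 0.1234]
force: [-0.8, -0.7, -3.3]
position: [0.5264, -0.1372, 0.123]
force: [-1.1, -0.0, 2.0]
```

```bash
python3 -m crank '[0,0,0.5,0,0,0,255, 0,0,0.5,0,0,0,255]';python3 -c "
from rel import rel;rel([.5263,-.1371,.123],187.1)"
```

```text
time: 12.4
position: [0.5265, -0.1372, 0.1229]
orientation: [-180.0, 0.0, -173.0]
force: [-2.1, 1.1, 5.2]
grip_width: 0.0449
pos [ 0.5265 -0.1372  0.1229] ori [-1.7999e+02  2.0000e-02 -1.7298e+02] F [-2.1  1.1  5.2] M [ 0.26  0.56 -0.01] w 0.0449 t 12.4
shift [ 0.2  0.1 -0.1] turn [-0.01  0.02 -0.08]
```

Bottomed firmly at the expected height. I'll release the tabs gradually.

```bash
python3 -m crank '[0,0,-0.3,0,0,0,118, 0,0,-0.3,0,0,0,112, 0,0,-0.3,0,0,0,104, 0,0,-0.3,0,0,0,96, 0,0,-0.3,0,0,0,88, 0,0,-0.3,0,0,0,80, 0,0,-0.3,0,0,0,70, 0,0,-0.3,0,0,0,50, 0,0,-0.3,0,0,0,20, 0,0,-0.3,0,0,0,0]';python3 -m crank '[0,0,0,0,0,0,0, 0,0,0,0,0,0,0, 0,0,0,0,0,0,0]'
python3 - <<'E'
from workcell import manip
import cv2, numpy as np
c=manip.capture("wrist"); np.savez("w6.npz",**c); cv2.imwrite("pics/w6.png",cv2.resize(cv2.convertScaleAbs(c["color"][180:330,140:430,::-1],alpha=1.8),None,fx=2.7,fy=2.7,interpolation=2))
E
```

```text
time: 13.23
position: [0.5259, -0.137, 0.1217]
orientation: [180.0, -0.1, -173.0]
force: [0.0, 0.0, -0.5]
grip_width: 0.0758
time: 13.48
position: [0.5263, -0.1371, 0.1222]
orientation: [180.0, -0.0, -173.0]
force: [0.4, 0.6, 0.9]
grip_width: 0.0859
```

View pics/w6.png

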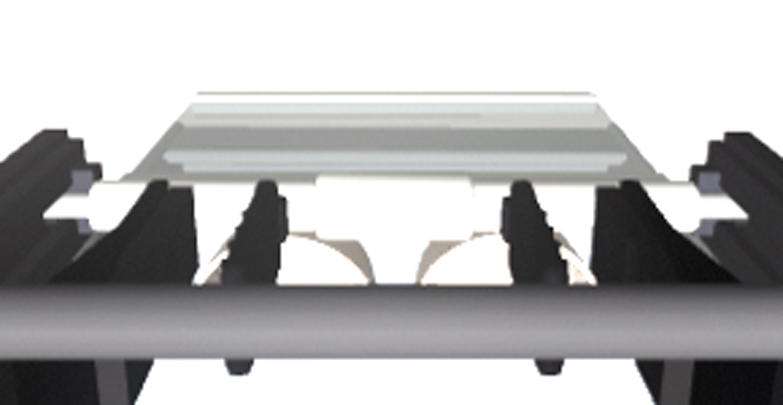

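Both pins run through the bracket plates at (65,207) and (725,207), symmetrically, and the tabs have sprung apart. I'll withdraw straight up and check the tab spacing.

```bash
python3 -m crank '[0,0,-4,0,0,0,0, 0,0,-10,0,0,0,0, 0,0,-20,0,0,0,0, 0,0,-35,0,0,0,0, 0,0,-50,0,0,0,0, 0,0,-70,0,0,0,0, 0,0,-90,0,0,0,0, 0,0,-110,0,0,0,0, 0,0,-122,0,0,0,0, 0,0,-122,0,0,0,0]'; python3 -m crank '[0,0,0,0,0,0,0, 0,0,0,0,0,0,0]'
python3 - <<'E'
from workcell import manip
import cv2, numpy as np
from h import *
c=manip.capture("wrist"); cv2.imwrite("pics/w7.png",cv2.resize(cv2.convertScaleAbs(c["color"][170:290,140:430,::-1],alpha=1.8),None,fx=2.7,fy=2.7,interpolation=2))
s0=manip.capture("side")
w=world(c); g=c["color"].max(-1)
k=(g<75)&(w[...,2]>.115)&(w[...,2]<.19); k[:190]=0;k[255:]=0;k[:,:150]=0;k[:,395:]=0
n,l,st,ce=cv2.connectedComponentsWithStats(k.astype(np.uint8)); m=[]
for i in range(1,n):
    if st[i,4]>60:
        p=w[l==i]; t=p[p[:,2]>np.percentile(p[:,2],90)-.004]; r=cv2.minAreaRect(t[:,:2].astype(np.float32))
        print(ce[i].round(1),st[i],np.round(r[0],4),np.round(r[1],4),"z",np.percentile(p[:,2],95).round(4))
d=np.abs(s0["color"].astype(int)-np.load("side0.npz")["color"]).max(-1)>40
cv2.imwrite("pics/s7.png",np.hstack([cv2.convertScaleAbs(cv2.resize(s0["color"][150:320,60:420,::-1],(760,359),interpolation=2),alpha=1.4)]))
E
```

```text
time: 14.37
position: [0.5282, -0.1379, 0.2488]
orientation: [-179.8, 0.3, -173.0]
force: [0.9, 0.8, -0.0]
grip_width: 0.0871
time: 14.53
position: [0.5258, -0.1369, 0.2433]
orientation: [180.0, -0.1, -173.0]
force: [-0.8, -0.3, -0.8]
grip_width: 0.0873
[195.  218.8] [ 179  194   32   55 1121] [ 0.5372 -0.2198] [0.03   0.0141] z 0.1638
[376.9 219. ] [ 362  194   32   55 1112] [ 0.5172 -0.0548] [0.0309 0.0149] z 0.1635
[254.9 215.4] [250 199  11  34 274] [ 0.5286 -0.1655] [0.0209 0.005 ] z 0.1624
[315.5 215.3] [310 199  11  34 271] [ 0.5222 -0.1112] [0.021  0.0052] z 0.1622
```

View pics/w7.png

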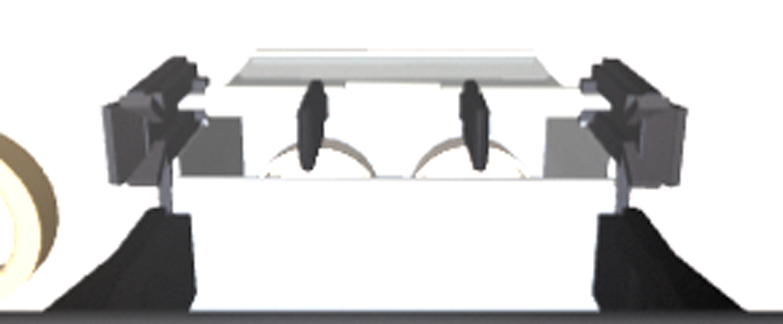

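Tab centres are 54.7 mm apart, which matches the 55 mm rest spacing. The tab tops sit 1.4 mm below the bracket tops, against 1.3 mm on the empty bin at the start. Both pins are home, so I'll hand in.

```bash
python3 -c "
from workcell import manip
print(manip.hand_in())"
```

```text
the job is handed in; nothing more can be done
None
```

The flap now hangs in the hinge brackets of the ramekin bin, and the job is handed in at about 15 s of the 58 s allowed.

I squeezed both tabs onto their stops and lifted the flap straight up out of the empty bin. I then lowered it into the ramekin bin's grooves until it bottomed, with the wrist reading never above about 5 N. The foot was at a tool height of 0.123 m, where the bracket tops said it would be. I let the tabs go gradually and withdrew straight up.

**Last checks**
- **Pins:** the tab centres are 54.7 mm apart (55 mm at rest, 41 mm if pressed), and both pins showed through the bracket holes.
- **Seating:** the tab tops sit 1.4 mm below the bracket tops, against 1.3 mm in the empty bin at the start.
- **Robot:** the gripper is open, clear above the bin, with no contact force.
- **Not checked:** I did not push the flap to see it swing. I took a last side picture but did not look at it. In the last wrist view the ramekins looked undisturbed, but the caddy, shaker and cutlery roll were not re-checked.

No check failed or disagreed.

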